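# Clamp the name bar in the engraving pallet

## Task

Clamp the wooden name bar in the engraving pallet: with the back of a finger push the steel clamp strap round over the end of the bar until it meets its stop, then push the raised cam lever right down flat so that the rubber foot presses on the bar. Push gently, and grip or lift nothing; leave the bar lying where it is against its fences and do not disturb the other things on the desk.

Things in the scene. Friction and masses are not known exactly. Their poses are not given: they have to be found in the camera images.
- pallet: Engraving pallet fixed to the desk: aluminium plate 150 (its x) x 320 (its y) x 12 mm thick, with small black tapped holes. Origin: centre of the plate's underside, on the desk. Two low dark fences (8 mm high above the plate) stand along the far (+x) long side and the +y end of the name bar. The cam clamp stands near the plate's -y end, with its post on the plate at x = 20, y = -130 mm.
- name_bar: Loose wooden desk name bar, 50 (x) x 200 (y) x 15 mm, about 0.1 kg, lying flat on the plate in the corner of the two fences. Origin: centre of its underside. Its top is 27 mm above the desk. Its -y end is the one that is clamped.
- clamp_pivot (a point): Point on the vertical axis of the clamp's round post about which the strap swings, 49 mm above the desk; axes as the pallet's.
- clamp_swing (a joint): Strap's swing about the vertical axis, rad. 0: strap points along the pallet's +y, against its stop, foot over the bar. Grows counter-clockwise seen from above, off the bar; at 1.57 it points along the pallet's -x. Limits 0, 1.9. Stays where left; about 1.5 N at the outer end moves it. To close it push the flank that faces away from the bar (at swing 0, the -x flank).
- strap_end (a point): In the flat steel strap: on its centre line at half thickness, 100 mm out from the swing axis, above the foot; x out along the strap, z up. Strap 24 mm wide, 10 thick, from 22 mm behind the axis to 126 mm in front. Lever raised: its underside is 43 mm above the desk (31 above the plate); it sinks 6.5 mm when locked. Here a thin spindle stands 25 mm above this point, the foot hangs 18 mm below.
- clamp_foot: Rubber foot, 18 mm across, on a sprung spindle under the strap; origin as strap_end. With the lever raised it clears the bar's top by 2 to 3.5 mm; with the lever flat it presses on the bar with about 7 N.
- cam_lever (a joint): Cam lever's angle above level, rad. 0: flat, locked, lying out behind the post, opposite to where the strap points; 1.2 to 1.5: raised, nearly upright. Limits 0, 1.5. Turns about a level pin across the strap, in the strap's vertical plane, and swings round with the strap. Stays where left; about 5 N square on the lever, 70 mm from the pin, moves it.
- lever_pin (a point): Centre of the lever's pin, on the swing axis, 71.5 mm above the desk. Its x axis points out along the strap, its z axis up.
- lever_end (a point): Outer end of the dark steel cam lever, on its centre line, 104 mm from the pin. The lever is a flat bar 16 mm wide and 10 mm thick; at its root, within 30 mm of the pin, it widens to 22 mm with the two round cam cheeks (15 mm radius).
- hex_key: Bystander: L-shaped hex key, 80 x 22 mm, 5 mm thick, lying on the plate.
- screw_tray: Bystander: small round black tray of screws, 48 mm across, 14 mm high, on the plate.
- car_key: Bystander: black car key, 13 mm thick, 62 x 34 mm with a blade, lying on the desk by the pallet's -x side.
- tumbler: Bystander: blue drinking tumbler, 76 mm across, 168 mm high, standing left of the pallet.
- stapler: Bystander: stapler, 150 x 36 x 55 mm, beyond the pallet.
- note_pad: Bystander: pad of notes, 76 x 76 x 18 mm, on the desk to the right.
- mouse: Bystander: black computer mouse, 34 mm high, on the desk beyond and to the right.
- pen_cup: Bystander: white cup of pens, 76 mm across, 100 mm high (pens to 170 mm), to the right.
Things that resemble listed ones, but are neither listed nor needed, are in the scene too. Of the things shaped like the name_bar, the wooden one is meant.

How it is judged:
On the way, in this order (a step that is already met when the one before it is completed fails the run):
1. the strap is swung over the bar to its stop while the cam lever is still up (value of joint clamp_swing below 0.1 rad and value of joint cam_lever above 0.9 rad), for 0.2 s.
2. the cam lever is pushed down flat with the strap over the bar (value of joint each of clamp_swing, cam_lever below 0.12 rad), for 0.2 s.
At the end, for the whole second after the job is handed in: The strap is within 0.12 rad of its stop, the cam lever within 0.12 rad of flat, the rubber foot presses on the name bar with more than 4 N, and the bar is at rest within 5 mm of where it lay (all of step 2 and contact force between clamp_foot and name_bar above 4 N and distance of name_bar from where it was at the start of the episode below 0.005 m and linear speed of name_bar below 0.01 m/s and velocity of joint cam_lever between -0.05 and 0.05 rad/s); the robot touches nothing.
It fails at once if the name bar is shifted or lifted more than 8 mm (distance of name_bar from where it was at the start of the episode above 0.008 m).
It fails at once if another thing on the pallet or the desk is moved or lifted more than 20 mm (distance of any of hex_key, screw_tray, car_key, tumbler, stapler, note_pad, mouse, pen_cup from where it was at the start of the episode above 0.02 m).
It fails at once if the clamp is gripped hard or forced (fingers on the pallet or its clamp with over 45 N) (contact force between the fingers and pallet above 45 N).
It also fails if it takes over 51 s, if anything falls off the work surface, if the arm or the gripper's body presses on something with over 40 N, if the wrist force passes 120 N, or if a joint passes its speed limit or range.

## Robot

A 6-joint arm with a two-finger parallel gripper is mounted at the origin on the work surface. World frame = base frame: x ahead of the robot, y to its left, z up, the work surface at z = 0. Lengths are in m, angles in rad, forces in N, time in s.
With the tool pointing down it reaches from about 0.35 to 0.725 m from the base axis. Payload 6 kg.
Tool frame: the origin (TCP) lies on the centre line of the jaws, within the pads' length; the fingertips stand 11 mm ahead of it and the grasp point (between the pads) lies 8 mm behind it; z points along the fingers, y is the direction in which the jaws open and shut (so a half turn about z gives the same grasp; the last joint's range is limited). The gripper opens to 85 mm and grips with 20 to 120 N. Pads are 22 mm wide; open, the fingers measure 114 mm over their backs; the gripper's body (76 mm by 85 mm) begins 54 mm behind the grasp point. The pads swing forward as they close: fully open they stand 13 mm farther back than shut.
Start: joints at [0.334, 0.04, 0.085, 0, -1.615, -0.334], TCP at [0.6, 0, 0.242] pointing down, gripper open.
Joint ranges: [-2.56, 2.56], [-1.29, 2.01], [-1.08, 1.49], [-3.29, 1.98], [-2.81, -0.18], [-2.99, 2.99]. Speed limits (rad/s): [2.57, 2.57, 3.01, 3.14, 3.14, 3.14].

## Interface

Orientations are given as a rotation vector (axis times angle).
In Python, from bench import * gives the robot as it stands.
- The arm moves only by the tool jog_arm, never from a script. Its argument "moves" is a list of rows, each a list of 3 entries, a list of its own where there are three numbers: the shift along the world's x, y, z in cm, then the turn about the world's z in degrees, then the finger opening in cm, from 0 to 8.54. In form: [[[tx, ty, tz], roll, jaw], ...]. A call has exactly 10 rows; each row is the pose to reach, as a shift and turn from the pose commanded when the call began; what a row does not reach only later rows make up. A row lasts 1/10 s, in which the tool goes at most 50 mm and 8.59 degrees, less where a joint would pass 70% of its speed; a pose out of reach is approached as far as the arm can. A call with a gripper value outside its range is refused whole. The fingers move at their own pace and stop on an object; "grip_force" is the grip in N (left out, the last holds). Time passes only in rows, so rows that repeat a pose let the fingers close, or fill a call up. It gives the time, the measured TCP pose, the force and the opening at its end, in the units of the state.
- state(): the state, without advancing time (a new reading comes with each control period).
- camera(name): name is "scene" or "side" or "wrist"; returns a dict with "image" (384x512x3 uint8, red, green, blue), "z_map" (384x512 float32, m along the optical axis (not along the pixel's ray), 0 where there is no reading), "fx", "fy", "cx", "cy" (pixels), "dist_coeffs" ([k1, k2, p1, p2, k3] as OpenCV has them; the pictures are not rectified), "world_to_cam" (4x4, takes a point from world to camera coordinates); the wrist camera has in their place "tool_from_camera" (4x4, takes a point from camera to tool coordinates, whose origin is the TCP and whose axes are the flange's). Camera axes: x right, y down, z forward; pixel columns grow to the right and rows downward; lengths in m; the calibration is good to about 2 mm. A picture is of the moment at which its call begins: read the wrist's pose just before it.
- sign_off(): hands the job in, once; it reports no verdict.
Trained networks look in the newest picture that a camera, given by its name, has taken for a name from the list of things; names that differ only in an ending like _2 or _b are one class to them, and where a whole thing is asked for, a point or a joint stands for the part that bears it (a point fixed in the world has none). Each returns a list of dicts, best first, with "p" (0 to 1); they miss things now and then, are a little off and sometimes report something else, mostly with a low value. They report only what shows in the picture. A call takes as long as a camera call. They do not tell look-alikes from the thing itself.
- search_frame(camera, query): "centre" ([column, row] in pixels, amid what is visible of it).
The state is a dict: "clock": time; "qpos": joint angles; "qvel": joint speeds; "effort": joint torques, N m; "tcp_pos": TCP position; "eef_rot": TCP orientation; "wrist_force": force on the tool from outside, world axes, zero at the start; "ft_torque": the same for the moment, N m; "opening": opening from 0.0 (shut) to 1.0 (fully open).
Only numpy, scipy, OpenCV 4.12 (cv2) and the standard library are available. Lean on these libraries where they do the work, as an engineer would, in place of code of your own. Each camera call takes 0.05 s, during which the arm holds its last target.

## Working session

There is one attempt and no reset: what is moved stays moved. The work goes in short steps, Python scripts to look and compute and a tool call to move; the robot and the scene stay as the last step left them, time stands still between calls to the robot, and variables do not carry over. Pictures are saved under pics/ and viewed, and the job is handed in when it is done.

Besides the shell and the picture viewer there is one more tool, called after "Emit:" by a JSON object that holds its "method" and its "body", one argument or row to a line. jog_arm: Moves the arm, as the interface text tells. Its arguments: {"type":"object","properties":{"moves":{"type":"array"},"grip_force":{"type":"number"}},"required":["moves"]}

```bash
mkdir -p pics; ls
cat > h.py <<'E'
from bench import *
import numpy as np, cv2, pickle
def grab(n,tag):
    s=state(); c=camera(n); c['state']=s
    cv2.imwrite(f'pics/{tag}.png',cv2.resize(c['image'][:,:,::-1],None,fx=1.5,fy=1.5))
    pickle.dump(c,open(f'{tag}.pkl','wb')); return c
def pix2w(c,u,v,z=None,Z=None):
    """depth z along axis, or intersect with world height Z"""
    K=np.array([[c['fx'],0,c['cx']],[0,c['fy'],c['cy']],[0,0,1]])
    p=cv2.undistortPoints(np.array([[[u,v]]],float),K,np.array(c['dist_coeffs']))[0,0]
    T=np.linalg.inv(c['world_to_cam']); d=np.array([p[0],p[1],1.])
    if Z is not None:
        dw=T[:3,:3]@d; s=(Z-T[2,3])/dw[2]; return T[:3,3]+s*dw
    if z is None: z=c['z_map'][int(round(v)),int(round(u))]
    return T[:3,:3]@(d*z)+T[:3,3]
def proj(c,P):
    K=np.array([[c['fx'],0,c['cx']],[0,c['fy'],c['cy']],[0,0,1]]); W=np.array(c['world_to_cam'])
    r,_=cv2.projectPoints(np.array(P,float).reshape(-1,1,3),cv2.Rodrigues(W[:3,:3])[0],W[:3,3],K,np.array(c['dist_coeffs']))
    return r[:,0]
E
python3 - <<'E'
from h import *
for n in ['scene','side']:
    c=grab(n,n+'1')
    print(n,np.linalg.inv(c['world_to_cam'])[:3,3])
    for q in ['pallet','name_bar','strap_end','lever_end','clamp_foot','lever_pin','car_key','screw_tray','hex_key','tumbler']:
        for r in search_frame(n,q)[:3]:
            u,v=r['centre']; print(q,round(r['p'],2),np.round([u,v]),np.round(pix2w(c,u,v),3))
s=state();print(s['clock'],s['tcp_pos'],s['eef_rot'])
E
```

```text
pics
scene [1.11077427 0.76030606 0.90889171]
pallet 0.63 [275. 220.] [0.561 0.131 0.026]
pallet 0.16 [320. 237.] [0.501 0.238 0.015]
name_bar 0.87 [285. 243.] [0.59  0.206 0.024]
name_bar 0.72 [233. 308.] [0.801 0.274 0.014]
name_bar 0.59 [340. 347.] [0.679 0.491 0.016]
strap_end 0.66 [264. 188.] [0.523 0.033 0.049]
strap_end 0.46 [157. 153.] [ 0.672 -0.316  0.026]
strap_end 0.25 [273. 221.] [0.568 0.131 0.028]
lever_end 0.72 [238. 184.] [ 0.539 -0.067  0.003]
lever_end 0.67 [277. 221.] [0.56  0.135 0.027]
clamp_foot 0.67 [159. 151.] [ 0.663 -0.32   0.027]
lever_pin 0.76 [250. 189.] [0.557 0.017 0.053]
lever_pin 0.42 [242. 183.] [0.594 0.028 0.102]
car_key 0.6 [341. 222.] [0.417 0.233 0.014]
screw_tray 0.51 [298. 221.] [0.508 0.163 0.017]
screw_tray 0.27 [241. 183.] [0.598 0.03  0.107]
tumbler 0.74 [416. 284.] [0.528 0.529 0.153]
side [-0.33347407 -0.97133404  1.25238617]
pallet 0.62 [240. 199.] [0.581 0.108 0.009]
name_bar 0.81 [254. 170.] [0.738 0.196 0.016]
name_bar 0.76 [223. 185.] [0.573 0.196 0.027]
name_bar 0.64 [198. 147.] [0.661 0.482 0.015]
strap_end 0.76 [241. 209.] [0.518 0.026 0.048]
lever_end 0.71 [257. 187.] [0.589 0.021 0.12 ]
lever_end 0.5 [234. 204.] [0.541 0.094 0.015]
lever_end 0.22 [342. 250.] [ 0.651 -0.343  0.034]
lever_pin 0.54 [255. 200.] [0.58  0.019 0.063]
car_key 0.66 [188. 202.] [0.413 0.215 0.019]
screw_tray 0.45 [215. 196.] [0.514 0.173 0.021]
tumbler 0.85 [157. 144.] [0.468 0.489 0.119]
1.1 [5.99970890e-01 3.34018306e-05 2.42245984e-01] [ 2.22136293e+00 -2.22135265e+00 -1.35752098e-04]
```

View pics/scene1.png

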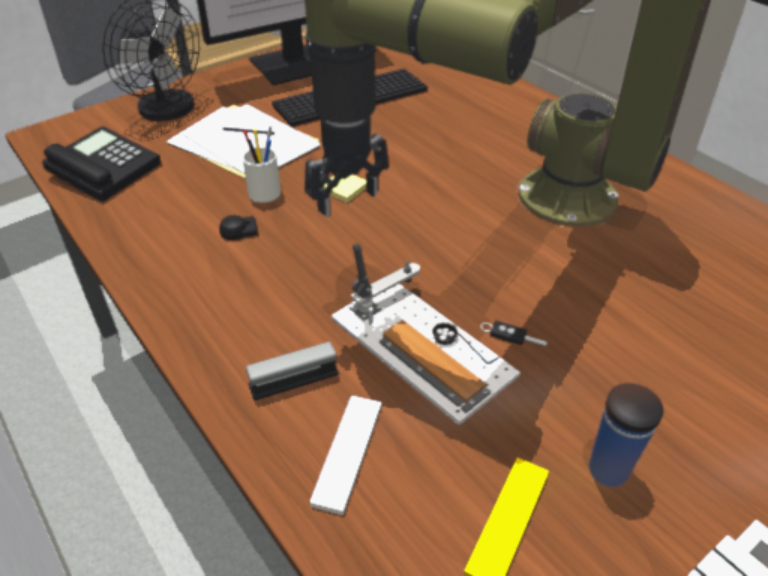

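View pics/side1.png

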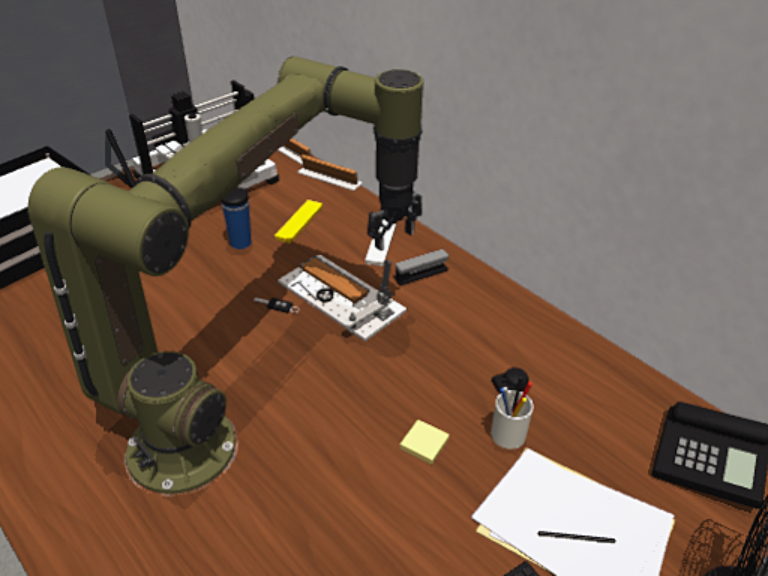

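The wooden bar lies in the pallet at scene (430,358)/1.5. The white and yellow bars at (347,455) and (508,518) are look-alikes. The strap points roughly toward the robot base and the lever is up at (360,265). I'll enlarge this area.

Run:
```python
from h import *
c=pickle.load(open('scene1.pkl','rb')); im=c['image'][155:290,210:375,::-1]
cv2.imwrite('pics/sc_crop.png',cv2.resize(im,(165*4+100,int(135*4.4)),interpolation=cv2.INTER_CUBIC)[:600])
c=pickle.load(open('side1.pkl','rb')); im=c['image'][160:235,160:285,::-1]
cv2.imwrite('pics/si_crop.png',cv2.resize(im,None,fx=6,fy=6,interpolation=cv2.INTER_CUBIC))
```

```text
(no output)
```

View pics/sc_crop.png

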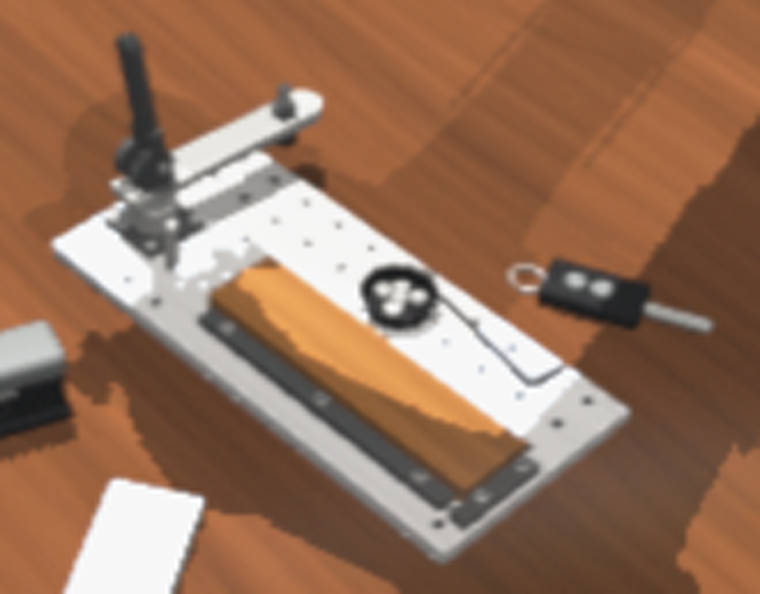

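View pics/si_crop.png

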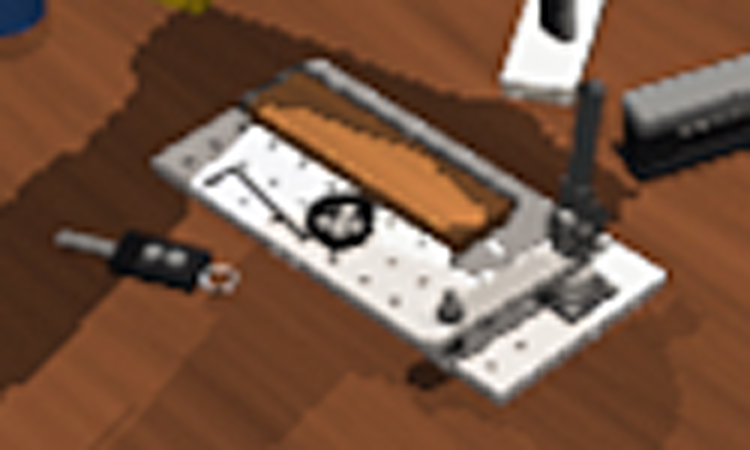

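```bash
cat > fit.py <<'E'
from h import *
from scipy.optimize import least_squares
A=pickle.load(open('scene1.pkl','rb'));B=pickle.load(open('side1.pkl','rb'))
sc=lambda x,y:(x*165/760+210-.4,y*135/594+155-.4)
si=lambda x,y:(x/6+160-.4,y/6+160-.4)
loc=np.array([[.075,-.16,.012],[.075,.16,.012],[-.075,.16,.012],[-.075,-.16,.012]])
pa=np.array([sc(53,243),sc(441,550),sc(630,408),sc(265,154)])
# side: +x-y (667,270) ; +x+y (318,60); -x+y (153,160); -x-y (498,395)
pb=np.array([si(667,270),si(318,60),si(153,160),si(498,393)])
for c,p in((A,pa),(B,pb)): print(np.round([pix2w(c,*q,Z=.012)for q in p],4))
def W(p,L): 
    L=np.atleast_2d(L);c,s=np.cos(p[2]),np.sin(p[2]); return np.c_[p[0]+c*L[:,0]-s*L[:,1],p[1]+s*L[:,0]+c*L[:,1],L[:,2]]
f=lambda p:np.r_[(proj(A,W(p,loc))-pa).ravel(),(proj(B,W(p,loc))-pb).ravel()]
r=least_squares(f,[.56,.13,0]);print(r.x,np.degrees(r.x[2]),np.round(r.fun,1))
p=r.x; piv=W(p,[.02,-.13,.049])[0];print('pivot',piv)
np.save('pal.npy',p)
# strap: spindle top 73mm high (strap centre 48 +25)
th=[]
def X(q):
    d=p[2]+np.pi/2+q[0]; u=np.array([np.cos(d),np.sin(d),0])
    P=piv*[1,1,0]+[0,0,.0715]
    return np.array([P-[0,0,.0715-.073]+.1*u, P+.104*(-np.cos(q[1])*u+np.sin(q[1])*np.array([0,0,1]))])
ma=np.array([sc(284,90),sc(128,40)]);mb=np.array([si(450,292),si(592,85)])
g=lambda q:np.r_[(proj(A,X(q))-ma).ravel(),(proj(B,X(q))-mb).ravel()]
r=least_squares(g,[1.5,1.3]);print('swing,lever',r.x,np.round(r.fun,1));print(X(r.x))
print('strap closed end',W(p,[.02,-.03,.048]))
E
python3 fit.py
```

```text
[[ 6.461e-01 -2.000e-04  1.200e-02]
 [ 6.190e-01  3.149e-01  1.200e-02]
 [ 4.693e-01  3.043e-01  1.200e-02]
 [ 4.946e-01  1.280e-02  1.200e-02]]
[[ 0.6472  0.0018  0.012 ]
 [ 0.6147  0.3177  0.012 ]
 [ 0.4658  0.3047  0.012 ]
 [ 0.4935 -0.0117  0.012 ]]
[0.55615913 0.15483562 0.06852557] 3.926226170248005 [ 1.4 -0.5  1.   1.5  1.1  1.4 -4.3 -4.5 -0.7  0.8  0.7 -0.7  0.3 -1.
 -0.6 -0.1]
pivot [0.58501355 0.02651016 0.049     ]
swing,lever [1.53998174 1.3864493 ] [ 1.1 -1.   0.4 -0.2 -0.1  0.7  0.4 -1.1]
[[0.48508464 0.02273996 0.073     ]
 [0.60406368 0.0272289  0.17373784]]
strap closed end [[0.57816635 0.12627547 0.048     ]]
```

```bash
sed -i 's/return np.c_\[p/return np.c_[p/; s/^f=lambda p:.*/f=lambda p:np.r_[(proj(A,W(p,loc))-pa)[:3].ravel(),(proj(B,W(p,loc))-pb).ravel()]/' fit.py
cat >> fit.py <<'E'
print('lever ang',X(r.x)[1])
for L in ([-.075,-.13,.012],[.045,-.1,.027],[.045,.1,.027]):print(W(p,L))
E
python3 fit.py
```

```text
[[ 6.461e-01 -2.000e-04  1.200e-02]
 [ 6.190e-01  3.149e-01  1.200e-02]
 [ 4.693e-01  3.043e-01  1.200e-02]
 [ 4.946e-01  1.280e-02  1.200e-02]]
[[ 0.6472  0.0018  0.012 ]
 [ 0.6147  0.3177  0.012 ]
 [ 0.4658  0.3047  0.012 ]
 [ 0.4935 -0.0117  0.012 ]]
[0.55668058 0.15159182 0.08311315] 4.762032975527317 [ 0.1 -0.5  0.9  0.5  0.3  0.   0.1  0.7  0.7 -0.3  0.6 -0.3  0.8  0.1]
pivot [0.58740382 0.02370092 0.049     ]
swing,lever [1.49164814 1.42031332] [ 0.6 -0.6 -0.  -1.2  0.3  0.3  0.9 -0.6]
[[0.4874046  0.02330442 0.073     ]
 [0.60299493 0.02376274 0.17432467]]
strap closed end [[0.57910207 0.12335573 0.048     ]]
lever ang [0.60299493 0.02376274 0.17432467]
[[0.49273175 0.01581426 0.012     ]]
[[0.60982699 0.0556728  0.027     ]]
[[0.59322349 0.25498242 0.027     ]]
```

Emit:
{"method": "jog_arm", "body": {
  "moves": [
    [[-1.5,-0.5,0],8,0],
    [[-3,-1,0],16,0],
    [[-4.5,-1.5,0],24,0],
    [[-6,-2,0],32,0],
    [[-7.5,-2.5,0],40,0],
    [[-9,-3,0],48,0],
    [[-10.5,-3.5,0],56,0],
    [[-11.8,-4.5,0],64,0],
    [[-11.8,-4.5,0],72,0],
    [[-11.8,-4.5,0],80,0]
  ],
  "grip_force": 20
}}

```text
clock: 2.1
tcp_pos: [0.4817, -0.0452, 0.2427]
eef_rot: [-3.13, 0.265, -0.002]
wrist_force: [-0.8, 0.2, 0.2]
opening: -0.004
```

Emit:
{"method": "jog_arm", "body": {
  "moves": [
    [[0,0,-3],8,0],
    [[0,0,-6],10,0],
    [[0,0,-9],10,0],
    [[0,0,-12],10,0],
    [[0,0,-15],10,0],
    [[0,0,-17],10,0],
    [[0,0,-18.5],10,0],
    [[0,0,-19.4],10,0],
    [[0,0,-19.4],10,0],
    [[0,0,-19.4],10,0]
  ]
}}

```text
clock: 3.1
tcp_pos: [0.4824, -0.045, 0.0491]
eef_rot: [3.141, 0.0, 0.002]
wrist_force: [0.1, -0.0, -0.4]
opening: 0.004
```

Run:
```python
from h import *
c=grab('scene','sc2');cv2.imwrite('pics/sc2c.png',cv2.resize(c['image'][130:240,200:350,::-1],None,fx=5,fy=5,interpolation=cv2.INTER_CUBIC))
c=grab('side','si2');cv2.imwrite('pics/si2c.png',cv2.resize(c['image'][150:250,190:310,::-1],None,fx=6,fy=6,interpolation=cv2.INTER_CUBIC))
s=state();print(s['clock'],s['tcp_pos'],s['wrist_force'],s['opening'])
```

```text
3.2 [ 0.48265259 -0.0448729   0.0494401 ] [-0.36533699 -0.26263993  0.04929949] 0.0008902144474594382
```

View pics/sc2c.png

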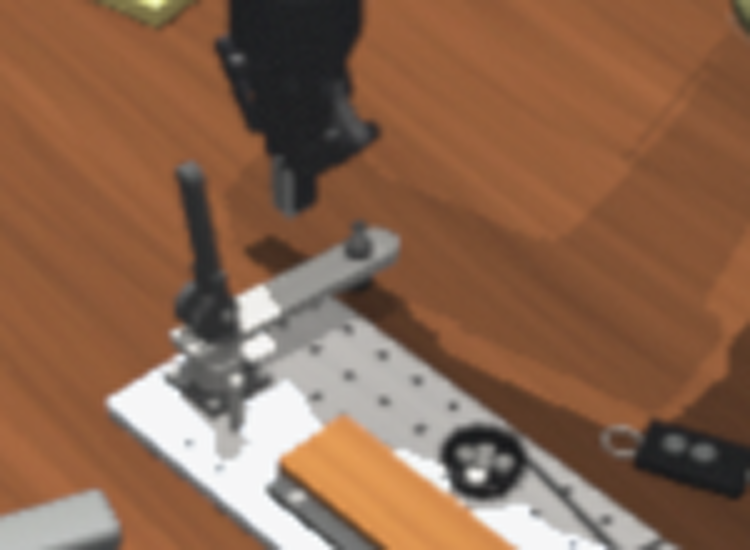

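View pics/si2c.png

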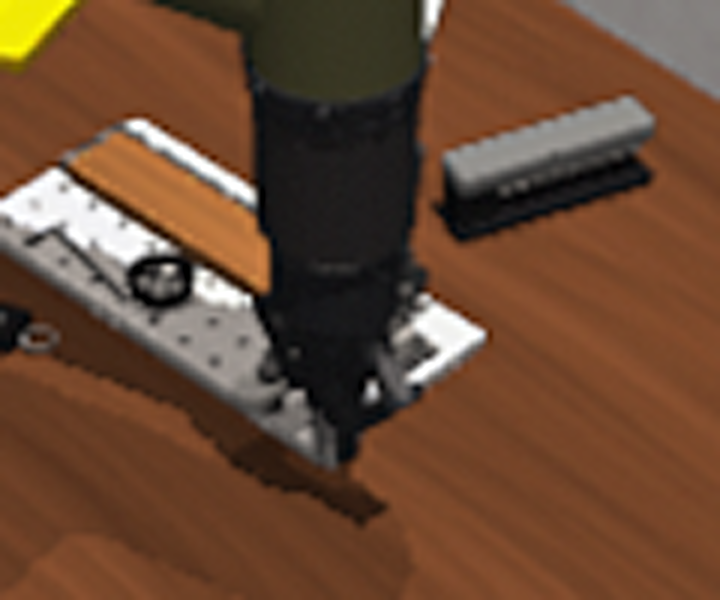

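Run:
```python
from h import *
c=pickle.load(open('sc2.pkl','rb'))
for x,y in [(292,208),(315,200),(278,195),(290,170),(310,170),(320,160),(335,152),(350,146),(365,138),(375,131),(372,122),(355,110),(340,90),(265,150),(245,120),(230,80),(222,45),(228,60)]:
    print(x,y,np.round(pix2w(c,x/5+200-.4,y/5+130-.4),3))
```

```text
292 208 [ 0.489 -0.038  0.044]
315 200 [ 0.477 -0.031  0.049]
278 195 [ 0.491 -0.048  0.048]
290 170 [ 0.49  -0.038  0.073]
310 170 [ 0.495 -0.014  0.092]
320 160 [ 0.492 -0.009  0.1  ]
335 152 [0.495 0.008 0.119]
350 146 [0.492 0.017 0.127]
365 138 [0.48  0.016 0.126]
375 131 [0.473 0.015 0.127]
372 122 [0.473 0.012 0.131]
355 110 [0.48  0.005 0.139]
340 90 [ 0.479 -0.008  0.144]
265 150 [ 0.434 -0.137 -0.003]
245 120 [ 0.495 -0.075  0.089]
230 80 [ 0.493 -0.091  0.107]
222 45 [ 0.491 -0.101  0.126]
228 60 [ 0.495 -0.09   0.123]
```

Run:
```python
import numpy as np
piv=np.array([.5874,.0237]);y=.0831
for d in range(0,100,5):
    a=np.pi-np.radians(d);u=np.array([np.cos(a),np.sin(a)]);n=np.array([-u[1],u[0]])
    print(d,round(1.4877-np.radians(d),2),np.round((piv+.105*u+.0265*n-[.482,-.045])*100,2))
```

```text
0 1.49 [0.04 4.22]
5 1.4 [-0.15  5.15]
10 1.31 [-0.26  6.08]
15 1.23 [-0.29  7.03]
20 1.14 [-0.23  7.97]
25 1.05 [-0.1   8.91]
30 0.96 [0.12 9.83]
35 0.88 [ 0.42 10.72]
40 0.79 [ 0.79 11.59]
45 0.7 [ 1.24 12.42]
50 0.62 [ 1.76 13.21]
55 0.53 [ 2.35 13.95]
60 0.44 [ 3.   14.64]
65 0.35 [ 3.7  15.27]
70 0.27 [ 4.46 15.83]
75 0.18 [ 5.26 16.33]
80 0.09 [ 6.11 16.75]
85 0.0 [ 6.98 17.1 ]
90 -0.08 [ 7.89 17.37]
95 -0.17 [ 8.82 17.56]
```

Approach to contact and swing the first ~15°, then check.

Emit:
{"method": "jog_arm", "body": {
  "moves": [
    [[0,1.5,0],0,0],
    [[0,2.7,0],0,0],
    [[0,3.4,0],0,0],
    [[0,3.9,0],0,0],
    [[0,4.3,0],0,0],
    [[-0.1,4.8,0],-3,0],
    [[-0.2,5.3,0],-6,0],
    [[-0.2,5.8,0],-9,0],
    [[-0.3,6.4,0],-12,0],
    [[-0.3,7.0,0],-15,0]
  ]
}}

```text
clock: 4.2
tcp_pos: [0.4789, 0.0249, 0.0483]
eef_rot: [3.114, -0.414, 0.0]
wrist_force: [0.7, -0.9, -0.4]
opening: -0.003
```

Run:
```python
from h import *
c=grab('scene','sc3');cv2.imwrite('pics/sc3c.png',cv2.resize(c['image'][130:240,200:350,::-1],None,fx=5,fy=5,interpolation=cv2.INTER_CUBIC))
s=state();print(s['clock'],s['tcp_pos'],s['wrist_force'],s['opening'])
```

```text
4.25 [0.47897437 0.02554384 0.04829714] [-0.09702866  0.44824773  0.02280584] -0.0026279625804403774
```

View pics/sc3c.png

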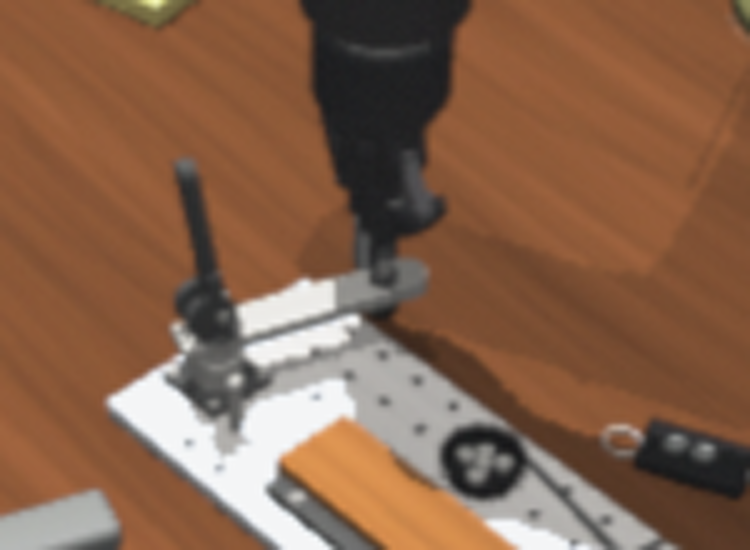

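The strap has turned about 15° and follows the finger with clean contact. Continuing round the arc.

Emit:
{"method": "jog_arm", "body": {
  "moves": [
    [[0.05,0.8,0],-4,0],
    [[0.15,1.5,0],-8,0],
    [[0.3,2.3,0],-12,0],
    [[0.5,3.0,0],-16,0],
    [[0.7,3.7,0],-20,0],
    [[1.0,4.4,0],-24,0],
    [[1.4,5.1,0],-28,0],
    [[1.75,5.75,0],-32,0],
    [[2.2,6.35,0],-36,0],
    [[2.65,6.95,0],-40,0]
  ]
}}

```text
clock: 5.25
tcp_pos: [0.5054, 0.0944, 0.0481]
eef_rot: [2.784, -1.453, -0.001]
wrist_force: [-1.6, -0.7, 0.1]
opening: 0.002
```

Run:
```python
from h import *
c=grab('scene','sc4');cv2.imwrite('pics/sc4c.png',cv2.resize(c['image'][130:240,200:350,::-1],None,fx=5,fy=5,interpolation=cv2.INTER_CUBIC))
s=state();print(s['clock'],s['tcp_pos'],s['wrist_force'],s['opening'])
```

```text
5.3 [0.50590539 0.09508014 0.04809826] [-1.64076655  0.22052439 -0.29377707] -0.0003831193327103071
```

View pics/sc4c.png

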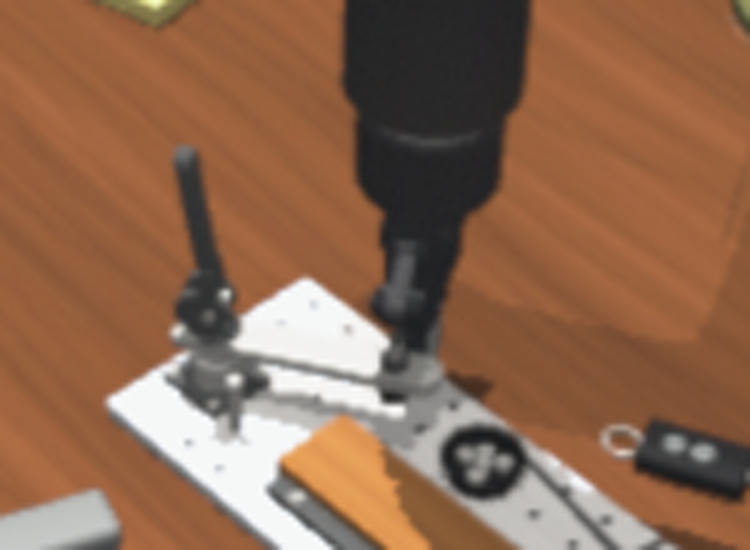

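Emit:
{"method": "jog_arm", "body": {
  "moves": [
    [[0.4,0.4,0],-3,0],
    [[0.8,0.8,0],-6,0],
    [[1.2,1.2,0],-9,0],
    [[1.65,1.55,0],-12,0],
    [[2.1,1.9,0],-15,0],
    [[2.6,2.2,0],-18,0],
    [[2.9,2.4,0],-20,0],
    [[3.25,2.55,0],-22,0],
    [[3.6,2.7,0],-24,0],
    [[3.95,2.9,0],-26,0]
  ]
}}

```text
clock: 6.3
tcp_pos: [0.5447, 0.1232, 0.048]
eef_rot: [2.389, -2.039, -0.001]
wrist_force: [-0.5, -1.2, 0.0]
opening: -0.001
```

Run:
```python
from h import *
c=grab('scene','sc5');cv2.imwrite('pics/sc5c.png',cv2.resize(c['image'][130:240,200:350,::-1],None,fx=5,fy=5,interpolation=cv2.INTER_CUBIC))
s=state();print(s['clock'],s['tcp_pos'],s['wrist_force'],s['opening'])
```

```text
6.35 [0.54513656 0.12334801 0.04798305] [-1.23184804 -0.30458177  0.3691652 ] 0.001962659004737943
```

View pics/sc5c.png

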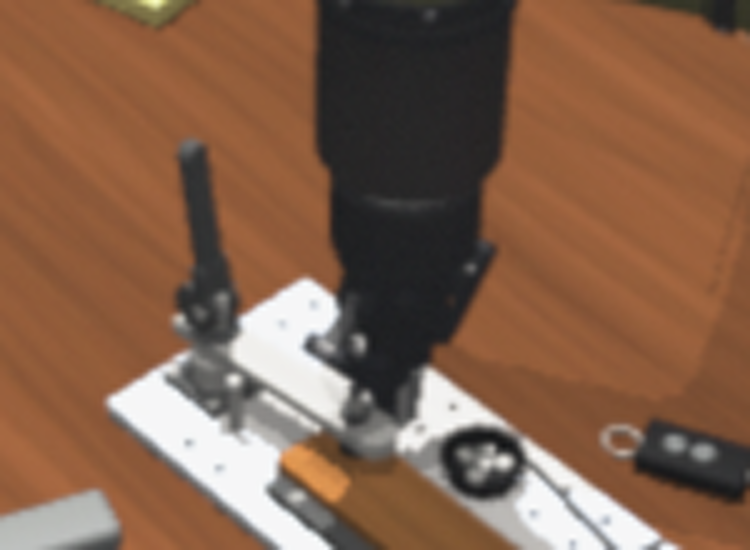

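Emit:
{"method": "jog_arm", "body": {
  "moves": [
    [[0.1,0.05,0],-1,0],
    [[0.2,0.1,0],-1,0],
    [[0.3,0.1,0],-2,0],
    [[0.4,0.15,0],-2,0],
    [[0.5,0.2,0],-3,0],
    [[0.6,0.2,0],-3,0],
    [[0.65,0.2,0],-4,0],
    [[0.7,0.25,0],-4,0],
    [[0.75,0.25,0],-4,0],
    [[0.75,0.25,0],-4,0]
  ]
}}

```text
clock: 7.35
tcp_pos: [0.5525, 0.126, 0.0483]
eef_rot: [2.316, -2.122, -0.0]
wrist_force: [-0.6, 0.8, 0.1]
opening: -0.001
```

```bash
cat > strap.py <<'E'
from h import *
import sys
t=sys.argv[1]
c=grab('scene','sc'+t);cv2.imwrite(f'pics/sc{t}c.png',cv2.resize(c['image'][130:240,200:350,::-1],None,fx=5,fy=5,interpolation=cv2.INTER_CUBIC))
piv=np.array([.5874,.0237])
for s in (0,.1,.2):
    a=.0831+np.pi/2+s;u=np.array([np.cos(a),np.sin(a)])
    print(s,(proj(c,[*(piv+.1*u),.073])[0]-[200,130]+.4)*5)
s=state();print(s['clock'],s['tcp_pos'],s['wrist_force'],s['opening'])
E
python3 strap.py 6
```

```text
0 [345.29153647 397.00282066]
0.1 [358.67749482 387.24493387]
0.2 [370.47508439 376.66277178]
7.4 [0.55252879 0.12605881 0.04826784] [-0.99596832 -0.07592025 -0.06223315] -0.0011086419323984
```

View pics/sc6c.png

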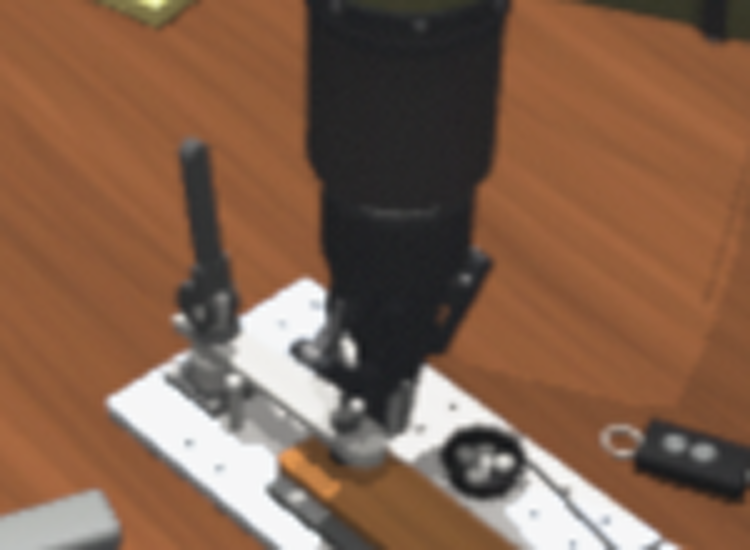

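Emit:
{"method": "jog_arm", "body": {
  "moves": [
    [[0.05,0,0],0,0],
    [[0.1,0,0],0,0],
    [[0.15,0,0],0,0],
    [[0.2,0,0],0,0],
    [[0.2,0,0],0,0],
    [[0.25,0,0],0,0],
    [[0.25,0,0],0,0],
    [[0.3,0,0],0,0],
    [[0.3,0,0],0,0],
    [[0.3,0,0],0,0]
  ]
}}

```text
clock: 8.4
tcp_pos: [0.5553, 0.1262, 0.0482]
eef_rot: [2.316, -2.122, -0.001]
wrist_force: [-2.7, 3.3, 0.6]
opening: -0.001
```

Emit:
{"method": "jog_arm", "body": {
  "moves": [
    [[0.05,0,0],0,0],
    [[0.1,0,0],0,0],
    [[0.15,0,0],0,0],
    [[0.15,0,0],0,0],
    [[0.2,0,0],0,0],
    [[0.2,0,0],0,0],
    [[0.2,0,0],0,0],
    [[0.2,0,0],0,0],
    [[0.2,0,0],0,0],
    [[0.2,0,0],0,0]
  ]
}}

```text
clock: 9.4
tcp_pos: [0.5567, 0.1263, 0.0478]
eef_rot: [2.316, -2.121, -0.002]
wrist_force: [-6.5, 4.2, 1.5]
opening: 0.001
```

```bash
python3 strap.py 7
```

```text
0 [345.29153647 397.00282066]
0.1 [358.67749482 387.24493387]
0.2 [370.47508439 376.66277178]
9.45 [0.55668882 0.12632249 0.04786882] [-5.61429522  3.08606199  0.48513741] 0.0038891873545949273
```

View pics/sc7c.png

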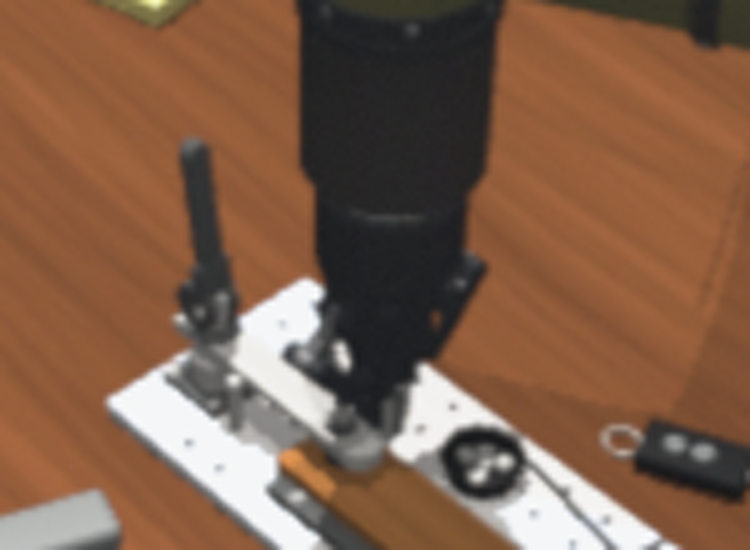

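Emit:
{"method": "jog_arm", "body": {
  "moves": [
    [[0.1,0,0],0,0],
    [[0.1,0,0],0,0],
    [[0.2,0,0],0,0],
    [[0.2,0,0],0,0],
    [[0.2,0,0],0,0],
    [[0.2,0,0],0,0],
    [[0.2,0,0],0,0],
    [[0.2,0,0],0,0],
    [[0.2,0,0],0,0],
    [[0.2,0,0],0,0]
  ]
}}

```text
clock: 10.45
tcp_pos: [0.558, 0.1265, 0.0475]
eef_rot: [2.315, -2.121, -0.004]
wrist_force: [-9.6, 4.9, 0.9]
opening: 0.0
```

Emit:
{"method": "jog_arm", "body": {
  "moves": [
    [[-1,0,0],0,0],
    [[-2.5,0,0],0,0],
    [[-4,0,0],0,0],
    [[-4,0,3],8,0],
    [[-4,0,7],16,0],
    [[-4,0,11],24,0],
    [[-4,0,15],32,0],
    [[-4,0,18],40,0],
    [[-4,0,20],48,0],
    [[-4,0,20],56,0]
  ]
}}

```text
clock: 11.45
tcp_pos: [0.521, 0.1257, 0.253]
eef_rot: [-3.04, 0.778, -0.011]
wrist_force: [-0.4, -0.1, -0.0]
opening: 0.003
```

Emit:
{"method": "jog_arm", "body": {
  "moves": [
    [[1,0,0],8,0],
    [[2.5,-1,0],16,0],
    [[4,-2,0],24,0],
    [[5.5,-3,0],34,0],
    [[6.4,-4,0],34,0],
    [[6.4,-5.2,0],34,0],
    [[6.4,-6,-2],34,0],
    [[6.4,-6,-5],34,0],
    [[6.4,-6,-8],34,0],
    [[6.4,-6,-8],34,0]
  ]
}}

```text
clock: 12.45
tcp_pos: [0.5812, 0.0651, 0.1638]
eef_rot: [3.137, 0.134, -0.01]
wrist_force: [-0.7, -0.2, -0.9]
opening: -0.002
```

Run:
```python
from h import *
c=grab('scene','sc8');cv2.imwrite('pics/sc8c.png',cv2.resize(c['image'][130:240,200:350,::-1],None,fx=5,fy=5,interpolation=cv2.INTER_CUBIC))
c=grab('side','si8');cv2.imwrite('pics/si8c.png',cv2.resize(c['image'][140:240,190:310,::-1],None,fx=6,fy=6,interpolation=cv2.INTER_CUBIC))
s=state();print(s['clock'],s['tcp_pos'],s['eef_rot'],s['wrist_force'],s['opening'])
```

```text
12.55 [0.58350986 0.06538306 0.16943658] [3.13747881e+00 1.35841160e-01 1.65681162e-03] [-0.17144722 -0.25548811  1.67642675] -0.0033379807159060553
```

View pics/sc8c.png

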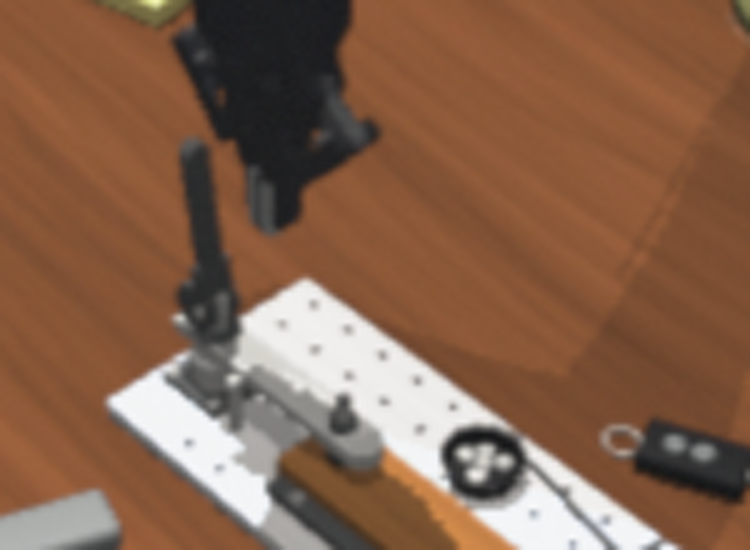

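View pics/si8c.png

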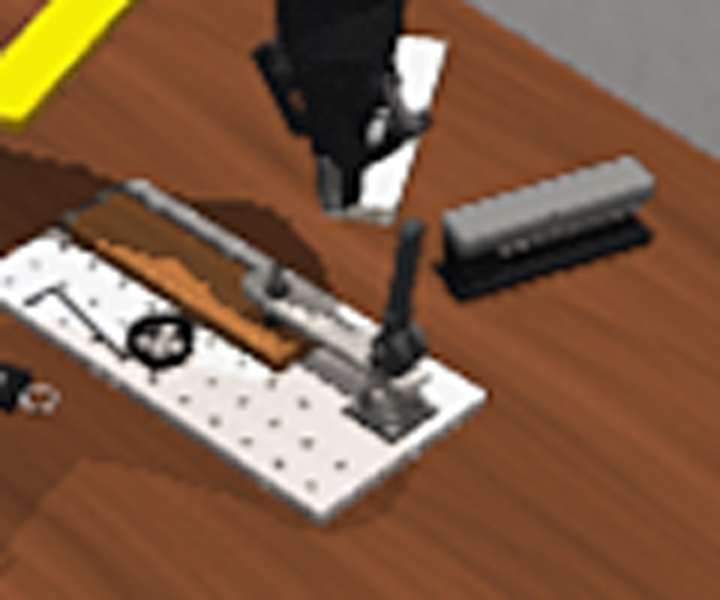

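The strap is closed: the spindle top at scene crop (343,398) matches the zero-swing prediction (345,397). The lever is still up. Next I measure its angle and work out the push arc.

Run:
```python
from h import *
from scipy.optimize import least_squares
A=pickle.load(open('sc8.pkl','rb'));B=pickle.load(open('si8.pkl','rb'))
piv=np.array([.5874,.0237,0]);yaw=.0831
u0=lambda s:np.array([np.cos(yaw+np.pi/2+s),np.sin(yaw+np.pi/2+s),0]);z=np.array([0,0,1])
X=lambda q:piv+.0715*z+.104*(-np.cos(q[1])*u0(q[0])+np.sin(q[1])*z)
S=lambda q:piv+.073*z+.1*u0(q[0])
ma=np.array([[343/5+200-.4,398/5+130-.4],[193/5+200-.4,145/5+130-.4]]);mb=np.array([[275/6+190-.4,268/6+140-.4],[413/6+190-.4,224/6+140-.4]])
g=lambda q:np.r_[(proj(A,[S(q),X(q)])-ma).ravel(),(proj(B,[S(q),X(q)])-mb).ravel()]
r=least_squares(g,[0,1.4]);print(r.x,np.round(r.fun,1),X(r.x))
u=u0(0); st=np.array([.5835,.066,.168])
R=.085;h=.0145
for a in np.radians([80,75,70,65,60,55,50,45,40,35,30,25,20,15,10,5,0,-5]):
    P=piv+.0715*z+R*(-np.cos(a)*u+np.sin(a)*z)+.005*(np.sin(a)*u+np.cos(a)*z)
    T=P+h*u+.011*z
    print(round(np.degrees(a)),np.round(T,4),np.round((T-st)*100,2))
```

```text
[5.45723464e-04 1.43947112e+00] [ 0.5 -0.2  0.6 -1.1  0.8  0.2  0.3 -0.4] [0.58853781 0.01012902 0.17460448]
80 [0.587  0.0283 0.1671] [ 0.35 -3.77 -0.09]
75 [0.5876 0.021  0.1659] [ 0.41 -4.5  -0.21]
70 [0.5882 0.0139 0.1641] [ 0.47 -5.21 -0.39]
65 [0.5888 0.0069 0.1616] [ 0.53 -5.91 -0.64]
60 [5.894e-01 1.000e-04 1.586e-01] [ 0.59 -6.59 -0.94]
55 [ 0.5899 -0.0064  0.155 ] [ 0.64 -7.24 -1.3 ]
50 [ 0.5904 -0.0125  0.1508] [ 0.69 -7.85 -1.72]
45 [ 0.5909 -0.0182  0.1461] [ 0.74 -8.42 -2.19]
40 [ 0.5913 -0.0235  0.141 ] [ 0.78 -8.95 -2.7 ]
35 [ 0.5917 -0.0284  0.1353] [ 0.82 -9.44 -3.27]
30 [ 0.5921 -0.0327  0.1293] [ 0.86 -9.87 -3.87]
25 [ 0.5924 -0.0365  0.123 ] [  0.89 -10.25  -4.5 ]
20 [ 0.5927 -0.0397  0.1163] [  0.92 -10.57  -5.17]
15 [ 0.5929 -0.0424  0.1093] [  0.94 -10.84  -5.87]
10 [ 0.5931 -0.0444  0.1022] [  0.96 -11.04  -6.58]
5 [ 0.5932 -0.0458  0.0949] [  0.97 -11.18  -7.31]
0 [ 0.5933 -0.0466  0.0875] [  0.98 -11.26  -8.05]
-5 [ 0.5933 -0.0467  0.0801] [  0.98 -11.27  -8.79]
```

Emit:
{"method": "jog_arm", "body": {
  "moves": [
    [[0.2,-1.5,0],0,0],
    [[0.3,-2.6,0],0,0],
    [[0.35,-3.3,0],0,0],
    [[0.35,-3.8,-0.1],0,0],
    [[0.4,-4.2,-0.15],0,0],
    [[0.4,-4.6,-0.2],0,0],
    [[0.45,-4.9,-0.3],0,0],
    [[0.45,-5.2,-0.4],0,0],
    [[0.5,-5.55,-0.5],0,0],
    [[0.55,-5.9,-0.65],0,0]
  ]
}}

```text
clock: 13.55
tcp_pos: [0.5891, 0.0068, 0.1619]
eef_rot: [3.138, 0.137, 0.001]
wrist_force: [-0.8, 1.3, 3.8]
opening: -0.002
```

```bash
cat > two.py <<'E'
from h import *
import sys
t=sys.argv[1]
c=grab('scene','sc'+t);a=cv2.resize(c['image'][120:240,220:300,::-1],None,fx=5,fy=5,interpolation=cv2.INTER_CUBIC)
c=grab('side','si'+t);b=cv2.resize(c['image'][130:230,210:290,::-1],None,fx=5,fy=6,interpolation=cv2.INTER_CUBIC)
cv2.imwrite(f'pics/two{t}.png',np.hstack([a,b]))
s=state();print(s['clock'],s['tcp_pos'],s['wrist_force'],s['opening'])
E
python3 two.py 9
```

```text
13.65 [0.58890822 0.00659587 0.16142415] [-0.1334479   1.94713132  3.89100532] -0.00018838311102070473
```

View pics/two9.png

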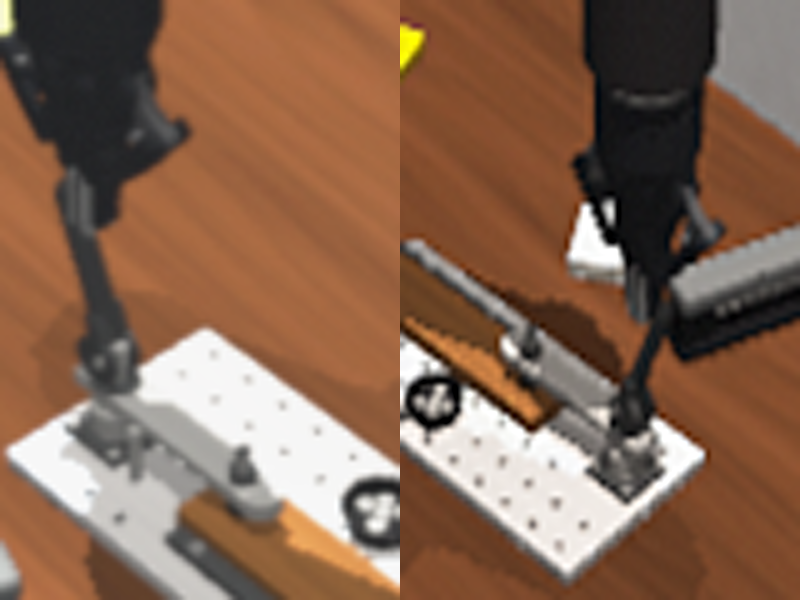

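The lever is tipping with a force of about 4 N. Continuing along the arc.

Emit:
{"method": "jog_arm", "body": {
  "moves": [
    [[0.05,-0.4,-0.2],0,0],
    [[0.05,-0.8,-0.35],0,0],
    [[0.1,-1.2,-0.55],0,0],
    [[0.15,-1.55,-0.8],0,0],
    [[0.15,-1.9,-1.0],0,0],
    [[0.2,-2.2,-1.3],0,0],
    [[0.2,-2.5,-1.55],0,0],
    [[0.25,-2.8,-1.8],0,0],
    [[0.25,-3.1,-2.1],0,0],
    [[0.3,-3.35,-2.4],0,0]
  ]
}}

```text
clock: 14.65
tcp_pos: [0.5921, -0.0271, 0.1379]
eef_rot: [3.138, 0.137, 0.001]
wrist_force: [-0.3, -0.1, 5.0]
opening: -0.002
```

```bash
python3 two.py 10
```

```text
14.75 [ 0.59183182 -0.02714713  0.13735934] [1.02299305 0.68260019 3.02852628] -0.00037876779436996587
```

View pics/two10.png

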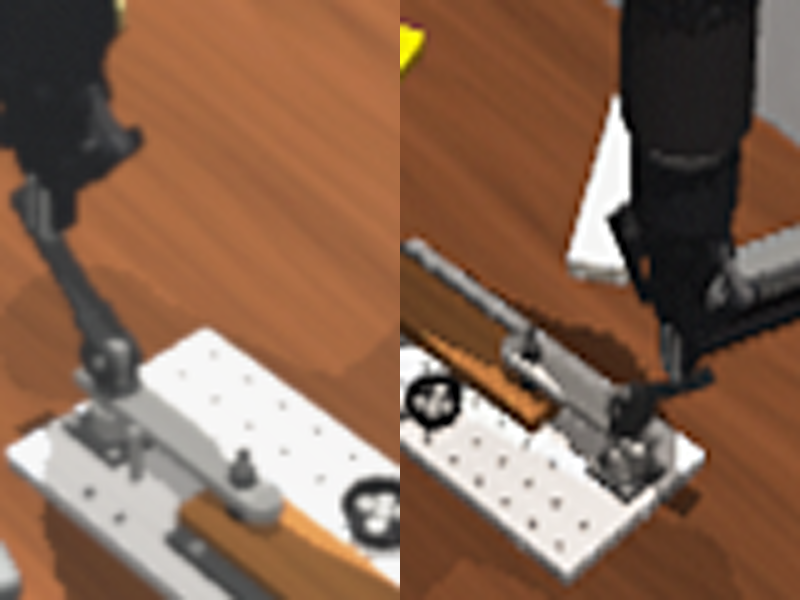

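Emit:
{"method": "jog_arm", "body": {
  "moves": [
    [[0,-0.25,-0.3],0,0],
    [[0,-0.5,-0.6],0,0],
    [[0,-0.7,-0.9],0,0],
    [[0.05,-0.9,-1.2],0,0],
    [[0.05,-1.05,-1.55],0,0],
    [[0.05,-1.2,-1.9],0,0],
    [[0.05,-1.4,-2.2],0,0],
    [[0.1,-1.5,-2.5],0,0],
    [[0.1,-1.6,-2.8],0,0],
    [[0.1,-1.65,-3.1],0,0]
  ]
}}

```text
clock: 15.75
tcp_pos: [0.5931, -0.0438, 0.107]
eef_rot: [3.137, 0.137, 0.0]
wrist_force: [0.3, -0.7, 5.1]
opening: 0.002
```

```bash
python3 two.py 11
```

```text
15.85 [ 0.5929028  -0.04361513  0.10650584] [ 0.68821912 -1.45994535  4.17514816] -0.0019395392386169913
```

View pics/two11.png

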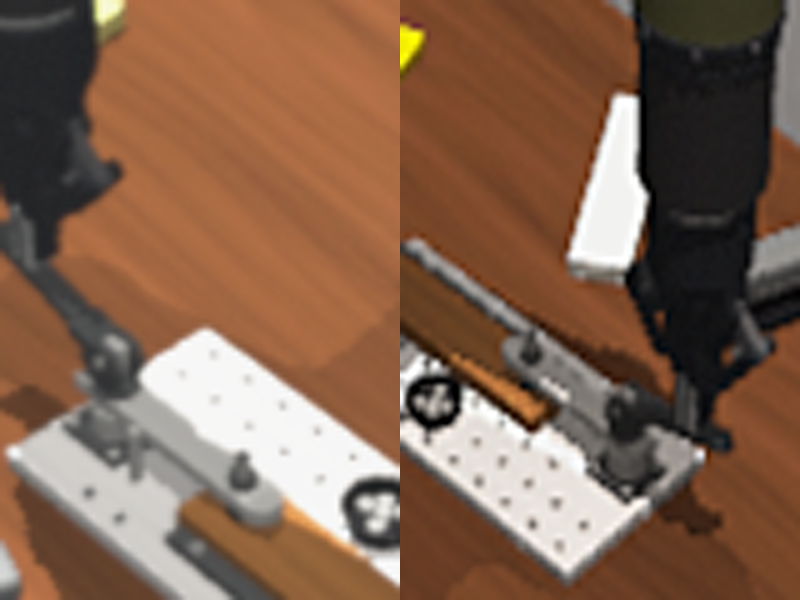

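Emit:
{"method": "jog_arm", "body": {
  "moves": [
    [[0,-0.05,-0.3],0,0],
    [[0,-0.1,-0.6],0,0],
    [[0,-0.15,-0.85],0,0],
    [[0,-0.15,-1.1],0,0],
    [[0,-0.2,-1.3],0,0],
    [[0,-0.2,-1.5],0,0],
    [[0,-0.2,-1.6],0,0],
    [[0,-0.2,-1.7],0,0],
    [[0,-0.2,-1.8],0,0],
    [[0,-0.2,-1.8],0,0]
  ]
}}

```text
clock: 16.85
tcp_pos: [0.5929, -0.0451, 0.0886]
eef_rot: [3.138, 0.137, -0.0]
wrist_force: [0.2, -2.9, 4.3]
opening: -0.003
```

Emit:
{"method": "jog_arm", "body": {
  "moves": [
    [[0,0,-0.05],0,0],
    [[0,0,-0.1],0,0],
    [[0,0,-0.15],0,0],
    [[0,0,-0.2],0,0],
    [[0,0,-0.2],0,0],
    [[0,0,-0.25],0,0],
    [[0,0,-0.25],0,0],
    [[0,0,-0.3],0,0],
    [[0,0,-0.3],0,0],
    [[0,0,-0.3],0,0]
  ]
}}

```text
clock: 17.85
tcp_pos: [0.5931, -0.0451, 0.0864]
eef_rot: [3.138, 0.137, 0.001]
wrist_force: [-0.1, -3.3, 6.5]
opening: 0.004
```

```bash
python3 two.py 12
```

```text
17.95 [ 0.59309156 -0.04510877  0.08640403] [-0.16651651 -3.92410744  7.22322352] 0.001643607415277752
```

View pics/two12.png

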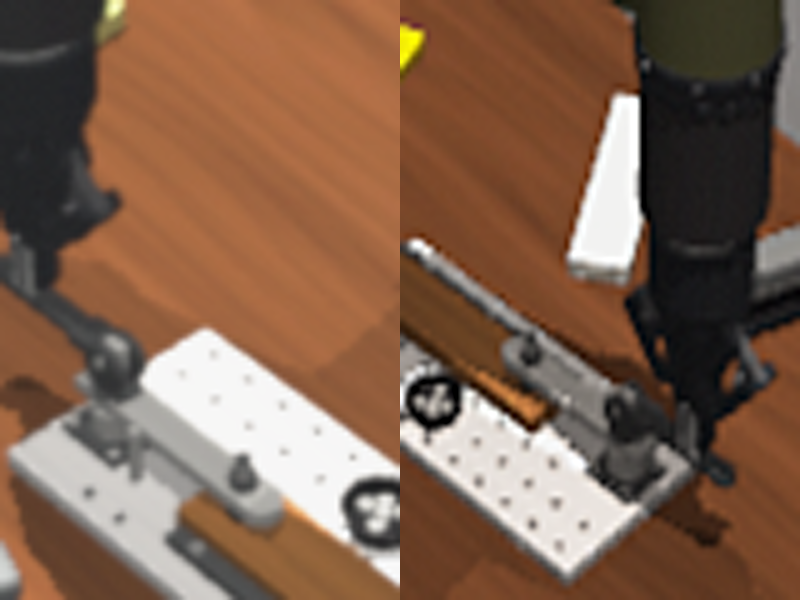

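Emit:
{"method": "jog_arm", "body": {
  "moves": [
    [[0,0,-0.05],0,0],
    [[0,0,-0.1],0,0],
    [[0,0,-0.15],0,0],
    [[0,0,-0.2],0,0],
    [[0,0,-0.25],0,0],
    [[0,0,-0.3],0,0],
    [[0,0,-0.3],0,0],
    [[0,0,-0.3],0,0],
    [[0,0,-0.3],0,0],
    [[0,0,-0.3],0,0]
  ]
}}

```text
clock: 18.95
tcp_pos: [0.5936, -0.0453, 0.0852]
eef_rot: [3.138, 0.138, 0.004]
wrist_force: [-3.2, -3.1, 14.5]
opening: -0.002
```

Emit:
{"method": "jog_arm", "body": {
  "moves": [
    [[0,0,-0.05],0,0],
    [[0,0,-0.1],0,0],
    [[0,0,-0.15],0,0],
    [[0,0,-0.2],0,0],
    [[0,0,-0.2],0,0],
    [[0,0,-0.2],0,0],
    [[0,0,-0.2],0,0],
    [[0,0,-0.2],0,0],
    [[0,0,-0.2],0,0],
    [[0,0,-0.2],0,0]
  ]
}}

```text
clock: 19.95
tcp_pos: [0.594, -0.0453, 0.0845]
eef_rot: [3.137, 0.138, 0.006]
wrist_force: [-4.4, -2.4, 18.0]
opening: -0.004
```

Emit:
{"method": "jog_arm", "body": {
  "moves": [
    [[0,0,1],0,0],
    [[0,0,3],0,0],
    [[0,0,6],0,0],
    [[0,0,9],0,0],
    [[0,0,12],0,0],
    [[0,0,15],0,0],
    [[0,-3,16],0,0],
    [[0,-6,16],0,0],
    [[0,-9,16],0,0],
    [[0,-12,16],0,0]
  ]
}}

```text
clock: 20.95
tcp_pos: [0.5927, -0.1646, 0.239]
eef_rot: [-3.136, -0.139, 0.003]
wrist_force: [0.8, -0.2, 0.4]
opening: -0.001
```

```bash
python3 two.py 13
python3 - <<'E'
from h import *
piv=np.array([.5874,.0237,0]);u=np.array([np.cos(.0831+np.pi/2),np.sin(.0831+np.pi/2),0])
for t,o,s in (('sc13',(220,120),(5,5)),('si13',(210,130),(5,6))):
    c=pickle.load(open(t+'.pkl','rb'))
    for a in(0,.1,.2):
        P=piv+[0,0,.0715]+.104*(-np.cos(a)*u+np.sin(a)*np.array([0,0,1]))
        print(t,a,np.round((proj(c,P)[0]+.4-o)*s))
    print('spindle raised/locked',[np.round((proj(c,piv+.1*u+[0,0,h])[0]+.4-o)*s) for h in(.073,.0665)])
E
```

```text
21.05 [ 0.59231138 -0.16656697  0.23863446] [-0.58376921  0.40374373 -0.26354448] -0.0011162260959568682
sc13 0 [ -4. 258.]
sc13 0.1 [ -5. 244.]
sc13 0.2 [ -4. 232.]
spindle raised/locked [array([245., 447.]), array([245., 456.])]
si13 0 [335. 483.]
si13 0.1 [335. 469.]
si13 0.2 [334. 455.]
spindle raised/locked [array([133., 329.]), array([134., 337.])]
```

View pics/two13.png

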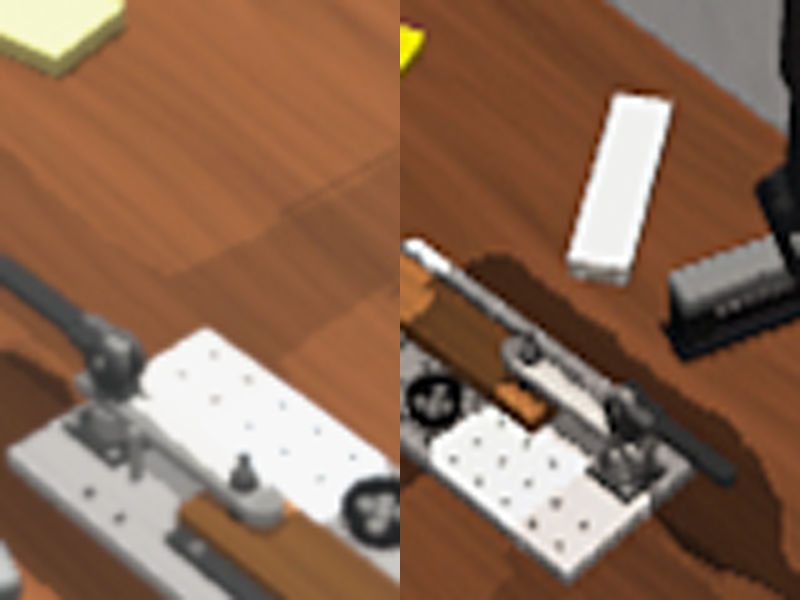

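Run:
```python
from h import *
piv=np.array([.5874,.0237,0]);u=np.array([np.cos(.0831+np.pi/2),np.sin(.0831+np.pi/2),0])
v=np.array([u[1],-u[0],0])
for t in('sc13','si13'):
    c=pickle.load(open(t+'.pkl','rb'));zm=c['z_map'];pts=[]
    for r_ in range(180,240):
        for q in range(205,290):
            if zm[r_,q]>0:
                P=pix2w(c,q,r_); d=P-piv; a=-(d@u); b=d@v
                if .035<a<.115 and abs(b)<.012 and P[2]>.05: pts.append((a,b,P[2]))
    p=np.array(pts);print(t,len(p))
    for lo in np.arange(.035,.115,.01):
        m=(p[:,0]>=lo)&(p[:,0]<lo+.01)
        if m.any():print(round(lo+.005,3),m.sum(),np.round(np.percentile(p[m,2],[50,90]),4))
c=pickle.load(open('sc13.pkl','rb'));cv2.imwrite('pics/sc13z.png',cv2.resize(c['image'][160:230,200:300,::-1],None,fx=8,fy=8,interpolation=cv2.INTER_CUBIC))
```

```text
sc13 37
0.04 18 [0.0736 0.0762]
0.05 13 [0.0729 0.0756]
0.06 6 [0.0712 0.0729]
si13 75
0.04 9 [0.0771 0.0805]
0.05 12 [0.075  0.0803]
0.06 9 [0.0756 0.0812]
0.07 11 [0.0756 0.0794]
0.08 12 [0.0758 0.0789]
0.09 13 [0.0759 0.0815]
0.1 8 [0.0751 0.0795]
0.11 1 [0.0843 0.0843]
```

View pics/sc13z.png

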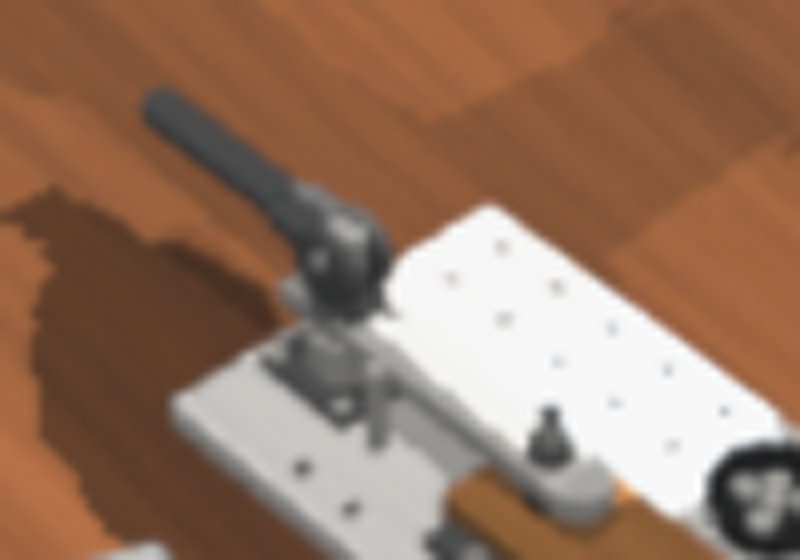

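Side depth puts the lever top at a constant 75–76 mm over r = 50–100 mm, so it is flat. The spindle is at the predicted locked row and zero-swing column, the bar sits unchanged against its fences, and the arm is clear. Handing in.

Run:
```python
from bench import *
print(sign_off()); print(state()['clock'])
```

```text
the job is handed in; nothing more can be done
None
the job is handed in; nothing more can be done
```

I closed the clamp on the wooden name bar and handed the job in at about 21 s of the 51 s allowed. No verdict was reported.

**Strap:** I pushed its outer flank round with the back of the shut fingers until it met its stop. The push force there rose to about 10 N, and the two camera views fitted a swing of about 0.00 rad with the lever still up at about 1.44 rad.

**Lever:** I pushed it down along its arc until it met its end stop at about 18 N, then backed the arm clear.

**Last checks:**
- **Lever flat:** in the side camera's depth readings, the lever's top is level at 75–76 mm along its length. The lever tip's pixel alone fitted anything from 0 to 0.1 rad, so I relied on the depth. The scene camera's few depth readings covered only the inner part of the lever and sloped down slightly, by 2–3 mm.
- **Strap locked:** the spindle is at its sunk, locked height, and the strap is at zero swing.
- **Bar and other things:** in the pictures the bar and the things near the clamp look unmoved; I judged this by eye and did not recheck the rest of the desk.
- **Arm clear:** the wrist force was about zero.
- **Not measured:** I could not read the foot's pressing force on the bar directly; I infer it from the locked lever.

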